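# Press the glued panels under the full tins

### The arm

A 6-joint arm with a two-finger parallel gripper is mounted at the origin on the work surface. World frame = base frame: x ahead of the robot, y to its left, z up, the work surface at z = 0. Lengths are in mm, angles in rad, forces in N, time in s.
With the tool pointing down it reaches from about 350 to 975 mm from the base axis. Payload 7.1 kg.
Tool frame: the origin (TCP) lies at the very end of the fingers, on their centre line; the grasp point (between the pads) lies 19 mm behind it (grasp_offset is the distance from the TCP to the grasp point, in mm); y points along the fingers, z is the direction in which the jaws open and shut, and the axes are right-handed (so a half turn about y gives the same grasp; the last joint's range is limited). The gripper opens to 88 mm and grips with 3 to 60 N. Pads are 20 mm wide; open, the fingers measure 115 mm over their backs; the gripper's body (75 mm by 178 mm) begins 61 mm behind the grasp point.
Start: joints at [1.135, 0.423, 1.63, -0, 1.089, -0.019], TCP at [252.99, 571.49, 222.675] pointing down, gripper open.
Joint ranges: [-3, 3], [-0.9, 2.11], [0.09, 2.58], [-1.31, 4.45], [0.11, 2.69], [-2.54, 2.54]. Speed limits (rad/s): [2.39, 2.39, 3.01, 3.14, 3.14, 3.14].

### API

Orientations are given as a rotation vector (axis times angle).
In Python, from bench import state, grab_frame, calibration, finish_job, grasp_offset gives the robot as it stands.
- The arm moves only by the shell command python3 -m handwheel 'ROWS' [OPENING]. ROWS is JSON, a list of rows, each a list of 6 numbers: the shift along the world's x, y, z in cm, then the turn, a rotation vector about the world's x, y, z in rad. In form: [[dx, dy, dz, rx, ry, rz], ...]. A call has 1 to 8 rows; each row shifts and turns the pose as measured when the row begins; what a row does not reach is not made up. A row lasts 1/10 s, in which the tool goes at most 50 mm and 8.59 degrees, less where a joint would pass 70% of its speed; a pose out of reach is approached as far as the arm can. A call is refused whole if a number of a shift passes 5 or a number of a turn 0.15, either way. A call with a gripper value outside its range is refused whole. OPENING is the opening, from 0 (shut) to 1 (fully open), set as the call begins (- or left out, the last holds). The fingers move at their own pace and stop on an object; the grip force is fixed at half the most. Time passes only in rows, so rows that do not move let the fingers close. It gives the time, the measured TCP pose, the force and the opening at its end, in the units of the state.
- state(): the state, without advancing time (a new reading comes with each control period).
- grab_frame(name): name is "side" or "top"; returns the picture (480x640x3 uint8, blue, green, red); there is no depth.
- calibration(name): a dict with "intrinsics" (3x3 intrinsics, pixels), "cam_to_world" (4x4, takes a point from camera to world coordinates). Camera axes: x right, y down, z forward; pixel columns grow to the right and rows downward; lengths in mm; the calibration is good to about 2 mm. A picture is of the moment at which its call begins. calibration takes no time and is no camera call.
- finish_job(): hands the job in, once; it reports no verdict.
The state is a dict: "time_s": time; "q": joint angles; "qd": joint speeds; "effort": joint torques, N m; "ee_pos": TCP position; "orientation": TCP orientation; "ft_force": force on the tool from outside, world axes, zero at the start; "ft_torque": the same for the moment, N m; "finger_gap": finger opening in mm.
Only numpy, scipy, OpenCV 4.12 (cv2) and the standard library are available. Lean on these libraries where they do the work, as an engineer would, in place of code of your own. Each camera call takes 0.05 s, during which the arm holds its last target. There are 200 camera calls.

### The job

First lay the loose press board squarely on top of the pile of freshly glued panels, feeling for the top of the pile before letting go. Then lift each of the two look-alike tins to feel its weight, and stand a full one (over 500 g) directly on the press board as a weight, and one lighter than that on the floor of the grey tray for refilling; there may be two, one or no full tins. Set everything down gently without dropping it, keep the tins upright, and leave the cup, bottle and tape where they are.

Things in the scene. Friction and masses are not known exactly. Their poses are not given: they have to be found in the camera images.
- press: dark wooden base board, 190 x 250 x 8 mm (x, y, z), fixed flat on the table; origin at the centre of its underside, on the table, z up. Centred on it, with the same axes, rests a pile of glued panels 160 x 220 mm (x, y), firm and immovable. The height of the pile's top is not known: anywhere from 30 to 66 mm above the table. Press base and tray may change sides (left or right of the robot).
- board: the press board, loose: plywood 160 x 220 x 10 mm (x, y, z) with a square-edged wooden batten on top as its handle; 350 g. Origin at the centre of its underside, z up. It starts flat on the table in front of the robot. Square on the pile = its x and y edges along those of the press base; a half turn makes no difference.
- board_batten (a point): centre of the press board's batten, 23 mm above the board's underside. The batten is 150 mm along the board's x, 26 mm wide along its y and 26 mm high; it stands on the 10 mm thick board (its top is 36 mm above the underside), along the middle of the board, which leaves 97 mm of flat board on either side (+y and -y) for the tins.
- tin_a_center (a point): centre, half-way up, of a closed round metal tin standing upright on the table: 66 mm diameter, 115 mm high (the centre is 57.5 mm above its foot), z up. Its weight is hidden: anything from 140 to 840 g, drawn for each tin by itself.
- tin_b_center (a point): the same for the other tin: same look, same size (66 mm diameter, 115 mm high), own hidden weight of 140 to 840 g.
- tray: grey plastic tray, fixed on the table, 180 x 240 mm outside (x, y) with walls 5 mm thick that rise 14 mm above the table; its inner floor is 5 mm above the table. Origin at the centre of its underside, z up. Empty; has room for both tins side by side along its y.
- brush_cup: white cup with three brushes, 76 mm diameter, 70 mm tall, 130 mm high over the brushes; bystander, origin under its centre.
- bottle: white bottle, 56 mm diameter, 130 mm high; bystander, origin under its centre.
- tape: roll of paper tape lying flat, 90 mm diameter, 24 mm high; bystander, origin under its centre.
There are look-alikes about, which are no part of the job. Leave any pink or red look-alike of the part that bears tin_b_center alone.

How it is judged (in metres and radians):
On the way, in this order (a step that is already met when the one before it is completed fails the run):
1. the press board lies squarely on the pile of panels, let go (x of board in the frame of press between -0.025 and 0.025 m and y of board in the frame of press between -0.025 and 0.025 m and angle between the x axis of board and the x axis of press, either way round below 0.2 rad and angle between board's own z axis and vertical below 0.06 rad and contact force between board and press above 1.5 N and contact force between the fingers and board below 0.05 N), for 0.2 s.
2. one of the tins stands, let go, where its weight says it should (((angle between tin_a's own z axis and vertical below 0.1 rad and linear speed of tin_a below 0.03 m/s and contact force between the fingers and tin_a below 0.05 N and (contact force between tin_a and board above 4.32 N or (contact force between tin_a and tray between 0.5 and 5.49 N and x of tin_a in the frame of tray between -0.085 and 0.085 m and y of tin_a in the frame of tray between -0.115 and 0.115 m))) or (angle between tin_b's own z axis and vertical below 0.1 rad and linear speed of tin_b below 0.03 m/s and contact force between the fingers and tin_b below 0.05 N and (contact force between tin_b and board above 4.32 N or (contact force between tin_b and tray between 0.5 and 5.49 N and x of tin_b in the frame of tray between -0.085 and 0.085 m and y of tin_b in the frame of tray between -0.115 and 0.115 m))))), for 0.2 s.
At the end, for the whole second after the job is handed in: Press board flat on the pile, within 25 mm of its centre along each edge and 0.2 rad of square. Both tins upright (0.1 rad), let go, at rest: one over 560 g on the board, one under 440 g on the tray floor, one in between on either (all of step 1 and angle between each of tin_a, tin_b's own z axis and vertical below 0.1 rad and linear speed of each of tin_a, tin_b, board below 0.03 m/s and contact force between the fingers and tin_a below 0.05 N and (contact force between tin_a and board above 4.32 N or (contact force between tin_a and tray between 0.5 and 5.49 N and x of tin_a in the frame of tray between -0.085 and 0.085 m and y of tin_a in the frame of tray between -0.115 and 0.115 m)) and contact force between the fingers and tin_b below 0.05 N and (contact force between tin_b and board above 4.32 N or (contact force between tin_b and tray between 0.5 and 5.49 N and x of tin_b in the frame of tray between -0.085 and 0.085 m and y of tin_b in the frame of tray between -0.115 and 0.115 m))); the robot touches nothing.
It fails at once if the press board or a tin is dropped (falls free of the fingers faster than 0.45 m/s, about 10 mm of fall) ((linear speed of board above 0.45 m/s and contact force between the fingers and board below 0.05 N) or (linear speed of tin_a above 0.45 m/s and contact force between the fingers and tin_a below 0.05 N) or (linear speed of tin_b above 0.45 m/s and contact force between the fingers and tin_b below 0.05 N)).
It fails at once if a tin is tipped by more than 0.6 rad (angle between any of tin_a, tin_b's own z axis and vertical above 0.6 rad).
It fails at once if the cup, bottle or tape is moved by more than 30 mm (distance of any of brush_cup, bottle, tape from where it was at the start of the episode above 0.03 m).
It also fails if it takes over 72 s, if anything falls off the work surface, if the arm or the gripper's body presses on something with over 40 N, if the wrist force passes 120 N, or if a joint passes its speed limit or range.

## Working session

There is one attempt and no reset: what is moved stays moved. The work goes in short steps, Python scripts to look and compute and a shell command to move; the robot and the scene stay as the last step left them, time stands still between calls to the robot, and variables do not carry over. Pictures are saved under pics/ and viewed, about 8 in all and at most 12, crops included, and the job is handed in when it is done.

```bash
ls; mkdir -p pics; python3 - <<'E'
from bench import *
import cv2,numpy as np
print(state(), grasp_offset)
for n in("top","side"):
    f=grab_frame(n);cv2.imwrite(f"pics/{n}0.png",f);np.save(f"pics/{n}0.npy",f)
    c=calibration(n);print(n,np.round(c["intrinsics"],1).tolist(),np.round(c["cam_to_world"],3).tolist())
E
```

```text
pics
{'time_s': 0.0, 'q': array([ 1.13501941e+00,  4.23817957e-01,  1.63071826e+00,  2.51214549e-05,
        1.08860471e+00, -1.89965579e-02]), 'qd': array([ 0.00114026, -0.00078012,  0.00097591,  0.00014797, -0.00033941,
       -0.00108257]), 'effort': array([-5.18126963e-04, -5.44626045e+01, -2.73659492e+01,  6.43709418e-02,
        2.27423193e-02, -1.05773036e-04]), 'ee_pos': array([252.73664493, 570.99003704, 221.90489217]), 'orientation': array([-1.54746929,  0.32727911, -0.32669321]), 'ft_force': array([ 0.24801673, -0.05367874,  0.39121499]), 'ft_torque': array([-0.00816276,  0.03450228,  0.00512495]), 'finger_gap': 87.64908996493543} 18.700000000000003
top [[601.0, 0.0, 314.9], [0.0, 601.0, 241.2], [0.0, 0.0, 1.0]] [[0.015, -0.998, 0.069, 537.043], [-1.0, -0.014, 0.002, -55.741], [-0.001, -0.069, -0.998, 1317.636], [0.0, 0.0, 0.0, 1.0]]
side [[506.0, 0.0, 316.5], [0.0, 506.0, 237.5], [0.0, 0.0, 1.0]] [[-0.988, -0.103, 0.115, 516.046], [-0.152, 0.534, -0.832, 812.455], [0.025, -0.839, -0.543, 648.519], [0.0, 0.0, 0.0, 1.0]]
```

View pics/top0.png

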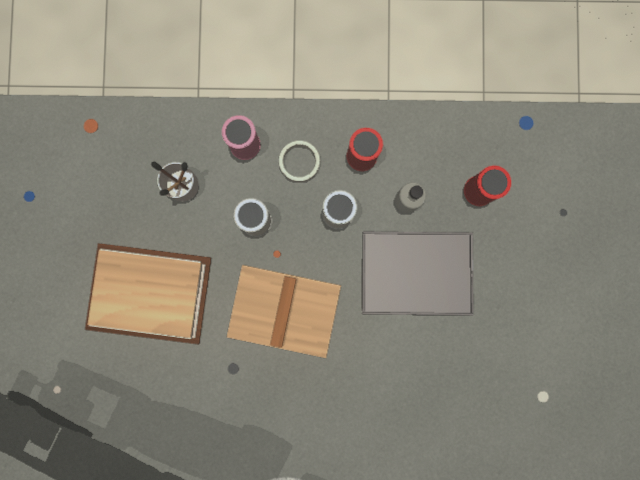

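View pics/side0.png

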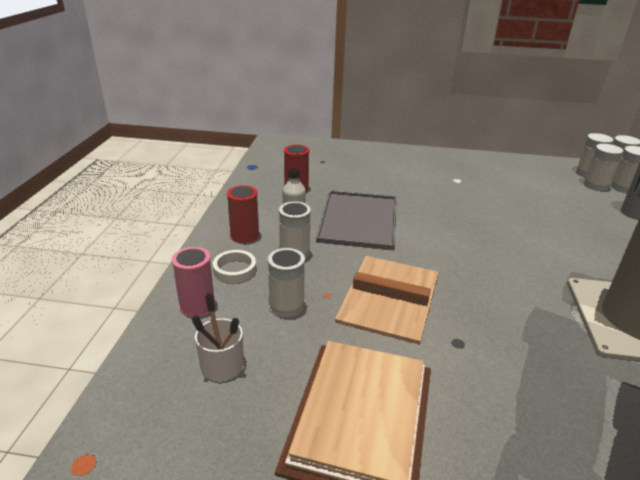

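The top view shows the press and pile at (148,293), the board at (284,311) with its batten running from (290,277) to (278,347), and the tray at (417,273). The two grey tins have their lids at (252,216) and (340,208). The pink and red tins are look-alikes. The side view shows the same layout, with tin lids at (286,259) and (295,210) and the pile top at about (362,410).

```bash
cat > h.py <<'E'
from bench import *
import cv2,numpy as np
def ray(n,p):
    c=calibration(n);T=np.array(c["cam_to_world"]);K=np.array(c["intrinsics"])
    d=T[:3,:3]@np.linalg.solve(K,[p[0],p[1],1.]);return T[:3,3],d/np.linalg.norm(d)
def onz(n,p,z):
    o,d=ray(n,p);return o+d*(z-o[2])/d[2]
def tri(pt,ps):
    o1,d1=ray("top",pt);o2,d2=ray("side",ps)
    s=np.linalg.lstsq(np.c_[d1,-d2],o2-o1,rcond=None)[0]
    a,b=o1+s[0]*d1,o2+s[1]*d2;return (a+b)/2,np.linalg.norm(a-b)
def contours(m,amin):
    c,_=cv2.findContours(m.astype(np.uint8),cv2.RETR_EXTERNAL,cv2.CHAIN_APPROX_NONE)
    return [x for x in c if cv2.contourArea(x)>amin]
def quad(c):
    c=cv2.convexHull(c);P=cv2.arcLength(c,True)
    for e in np.arange(.01,.1,.005):
        q=cv2.approxPolyDP(c,e*P,True)
        if len(q)==4:return q[:,0]
def near(cs,p):
    return min(cs,key=lambda c:np.hypot(*(c[:,0].mean(0)-p)))
E
python3 - <<'E'
from h import *
np.set_printoptions(precision=1,suppress=True)
F={n:np.load(f"pics/{n}0.npy") for n in("top","side")}
H={n:cv2.cvtColor(F[n],cv2.COLOR_BGR2HSV) for n in F}
Q={}
for n,pp,pb,pt in(("top",(148,293),(284,311),(417,273)),("side",(362,410),(390,297),(358,219))):
    h=H[n];wood=(h[...,0]>5)&(h[...,0]<25)&(h[...,1]>70)&(h[...,2]>130)
    bat=(h[...,0]>3)&(h[...,0]<20)&(h[...,1]>110)&(h[...,2]>70)&(h[...,2]<170)
    cs=contours(cv2.morphologyEx(wood.astype(np.uint8),cv2.MORPH_OPEN,np.ones((3,3))),300)
    for nm,p,cc in(("pile",pp,cs),("board",pb,contours(cv2.morphologyEx((wood|bat).astype(np.uint8),cv2.MORPH_OPEN,np.ones((3,3))),300))):
        c=near(cc,p);q=quad(c);Q[n,nm]=q;print(n,nm,cv2.contourArea(c),q.tolist())
    dk=(h[...,2]<90)
    for t,(u,v) in(("A",(252,216) if n=="top" else (286,259)),("B",(340,208) if n=="top" else (295,210))):
        c=near(contours(dk[v-30:v+30,u-30:u+30],60),(30,30))
        e=cv2.fitEllipse(c);Q[n,t]=np.array(e[0])+(u-30,v-30);print(n,t,Q[n,t],np.array(e[1]))
for t in"AB":
    print(t,tri(Q["top",t],Q["side",t]),onz("top",Q["top",t],115)[:2],onz("side",Q["side",t],115)[:2])
for nm in("pile","board"):
    # pair corners: each top corner with best small skew gap & sane height
    for p in Q["top",nm]:
        r=[tri(p,s) for s in Q["side",nm]];r=[x for x in r if -15<x[0][2]<90];print(nm,p,[(x[0],round(x[1],1)) for x in r if x[1]<15])
h=H["top"]; print("traypix",h[273,417],h[273,340],F["top"][273,417],F["top"][273,340])
E
```

```text
top pile 7663.0 [[98, 251], [200, 263], [190, 336], [88, 324]]
top board 7369.5 [[242, 265], [340, 285], [325, 357], [227, 336]]
top A [233.1 180.6] [ 55.  119.8]Traceback (most recent call last):
  File "<stdin>", line 14, in <module>
  File "h.py", line 21, in near
    return min(cs,key=lambda c:np.hypot(*(c[:,0].mean(0)-p)))
ValueError: min() iterable argument is empty
```

```bash
python3 - <<'E'
from h import *
np.set_printoptions(precision=1,suppress=True)
F={n:np.load(f"pics/{n}0.npy") for n in("top","side")}
H={n:cv2.cvtColor(F[n],cv2.COLOR_BGR2HSV) for n in F}
Q={}
for n,pp,pb,pt in(("top",(148,293),(284,311),(417,273)),("side",(362,410),(390,297),(358,219))):
    h=H[n];wood=(h[...,0]>5)&(h[...,0]<25)&(h[...,1]>70)&(h[...,2]>130)
    bat=(h[...,0]>3)&(h[...,0]<20)&(h[...,1]>110)&(h[...,2]>70)&(h[...,2]<170)
    op=lambda m:contours(cv2.morphologyEx(m.astype(np.uint8),cv2.MORPH_OPEN,np.ones((3,3))),300)
    for nm,p,cc in(("pile",pp,op(wood)),("board",pb,op(wood|bat))):
        q=quad(near(cc,p));Q[n,nm]=q;print(n,nm,q.tolist())
    q=bat.copy();c=near([x for x in contours(q,100)],(284,311) if n=="top" else (391,289));r=cv2.minAreaRect(c);print(n,"batten",np.array(r[0]),np.array(r[1]),r[2])
    for t,(u,v) in(("A",(252,216) if n=="top" else (286,259)),("B",(340,208) if n=="top" else (295,210))):
        print(n,t,h[v,u],h[v,u-12:u+13:3,2])
        V=h[...,2].astype(int);m=np.zeros(V.shape,np.uint8)
        cv2.floodFill(F[n].copy(),mk:=np.zeros((482,642),np.uint8),(u,v),0,(14,)*3,(14,)*3,4|(255<<8)|cv2.FLOODFILL_FIXED_RANGE|cv2.FLOODFILL_MASK_ONLY)
        c=max(contours(mk[1:-1,1:-1]>0,20),key=cv2.contourArea);e=cv2.fitEllipse(cv2.convexHull(c));Q[n,t]=np.array(e[0]);print(Q[n,t],np.array(e[1]))
for t in"AB":
    print(t,tri(Q["top",t],Q["side",t]),onz("top",Q["top",t],115)[:2],onz("side",Q["side",t],115)[:2])
for nm in("pile","board"):
    for p in Q["top",nm]:
        r=[tri(p,s) for s in Q["side",nm]];print(nm,p,[(x[0],round(x[1],1)) for x in r if -15<x[0][2]<90 and x[1]<15])
h=F["top"];cv2.floodFill(h.copy(),mk:=np.zeros((482,642),np.uint8),(417,273),0,(12,)*3,(12,)*3,4|(255<<8)|cv2.FLOODFILL_FIXED_RANGE|cv2.FLOODFILL_MASK_ONLY)
c=max(contours(mk>0,20),key=cv2.contourArea);q=quad(c)-1;print("tray",q.tolist());w=np.array([onz("top",p,5)[:2] for p in q]);print(w,w.mean(0))
dk=(H["top"][...,2]<100)&(H["top"][...,0]<15)&(H["top"][...,1]>80)
c=near(contours(cv2.morphologyEx((dk).astype(np.uint8),cv2.MORPH_CLOSE,np.ones((3,3))),50),(148,293));q=quad(c);w=np.array([onz("top",p,8)[:2] for p in q]);print("base",q.tolist(),w,w.mean(0))
E
```

```text
top pile [[98, 251], [200, 263], [190, 336], [88, 324]]
top board [[242, 265], [340, 285], [325, 357], [227, 336]]
top batten [282.8 311.5] [12.6 70.8] 11.888657569885254
top A [45  5 95] [ 92  94  93  92  95  93  94  94 205]
[250.5 214.6] [24.1 24.3]
top B [30  5 95] [ 94  97  95  95  95  95  93  94 144]
[339.5 206.6] [24.7 24.9]
side pile [[328, 341], [422, 361], [407, 479], [288, 454]]
side board [[365, 256], [437, 271], [420, 340], [336, 319]]
side batten [391.1 289. ] [77.7 18. ] 12.847704887390137
side A [15  6 81] [78 78 77 79 81 79 80 82 80]
[285.8 257.8] [14.7 26.2]
side B [10 10 80] [122  78  80  77  80  80  78  83 198]
[294.4 208.7] [10.3 22. ]
A (array([671.9,  77. , 117.8]), np.float64(0.7584349597709916)) [671.9  77.3] [673.1  73.1]
B (array([ 690.4, -101.5,  118.5]), np.float64(0.6009430410437554)) [ 690.5 -101.7] [ 691.8 -107.6]
pile [ 98 251] [(array([599.5, 409.8,  37.2]), np.float64(3.5))]
pile [200 263] [(array([576. , 191.1,  37.6]), np.float64(1.5))]
pile [190 336] [(array([420.3, 208.2,  36.6]), np.float64(0.9))]
pile [ 88 324] [(array([443.7, 422.5,  42.8]), np.float64(0.9))]
board [242 265] [(array([572.7, 104.7,  11.1]), np.float64(0.7))]
board [340 285] [(array([ 533.4, -108.7,   12.3]), np.float64(1.1))]
board [325 357] [(array([379. , -78.2,  14.8]), np.float64(1.2))]
board [227 336] [(array([419.1, 133.5,  11.9]), np.float64(1.2))]
tray [[640, -1], [640, 480], [-1, 480], [-1, -1]]
[[1184.5 -776.5]
 [ 127.9 -752.5]
 [ 107.6  613.2]
 [1164.4  666.8]] [646.1 -62.3]
base [[169, 337], [164, 339], [86, 329], [86, 322]] [[415.3 259.4]
 [410.9 270. ]
 [429.9 439.5]
 [444.9 440.1]] [425.3 352.3]
```

```bash
cat >> h.py <<'E'
from scipy.spatial.transform import Rotation as R
def to(x,y,z,yaw=None):
    "shift (cm) and turn to TCP x,y,z, tool down, jaw axis at angle yaw (mod pi)"
    s=state();r=R.from_rotvec(s["orientation"]);M=r.as_matrix();print("t",s["time_s"],"pos",s["ee_pos"].round(1),"jaw",round(float(np.arctan2(M[1,2],M[0,2])),3),"down",M[:,1].round(3),"gap",round(s["finger_gap"],1),"F",s["ft_force"].round(2),"q6",s["q"][5].round(2))
    out=(np.array([x,y,z])-s["ee_pos"])/10
    if yaw is None:return print("shift cm",out.round(2))
    for k in(0,np.pi):
        zc=np.array([np.cos(yaw+k),np.sin(yaw+k),0]);yc=np.array([0,0,-1.]);W=np.c_[np.cross(yc,zc),yc,zc]
        print("shift cm",out.round(2),"turn",(R.from_matrix(W)*r.inv()).as_rotvec().round(3))
E
python3 - <<'E'
from h import *
np.set_printoptions(precision=1,suppress=True)
def rep(n,q,z):
    w=np.array([onz("top",p,z)[:2] for p in q]);print(n,"centre",w.mean(0),"sides",np.linalg.norm(w-np.roll(w,-1,0),axis=1),"yaws",[round(float(np.arctan2(*(w[(i+1)%4]-w[i])[::-1])),3) for i in range(4)])
rep("board",[[242, 265], [340, 285], [325, 357], [227, 336]],10)
rep("pile",[[98,251],[200,263],[190,336],[88,324]],38)
rep("base",[[99,244],[211,257],[199,343],[86,328]],8)
rep("tray",[[362,232],[471,232],[472,314],[363,315]],14)
print("batten",onz("top",(282.8,311.5),36))
to(476,13,60,np.pi/2-.187)
E
```

```text
board centre [475.8  12.9] sides [217.4 158.  216.1 156.3] yaws [-1.757, 2.947, 1.377, -0.186]
pile centre [509.2 308.1] sides [219.4 155.3 217.6 155.6] yaws [-1.673, 3.033, 1.469, -0.097]
base centre [509.9 306.4] sides [246.7 187.3 247.1 183.7] yaws [-1.672, 3.029, 1.455, -0.115]
tray centre [ 561. -275.] sides [237.2 177.4 235.  179.6] yaws [-1.556, -3.133, 1.594, 0.021]
batten [475.1  12.9  36. ]
t 0.1 pos [252.8 571.  221.9] jaw 1.154 down [-0. -0. -1.] gap 87.9 F [ 0.1 -0.7  0.1] q6 -0.02
shift cm [ 22.3 -55.8 -16.2] turn [ 0.  -0.   0.2]
shift cm [ 22.3 -55.8 -16.2] turn [-0.  -0.  -2.9]
```

```bash
python3 -m handwheel '[[1.8,-4.5,0,0,0,0.05],[1.8,-4.5,0,0,0,0.05],[1.8,-4.5,0,0,0,0.05],[1.8,-4.5,0,0,0,0.05],[1.8,-4.5,0,0,0,0.03],[1.8,-4.5,0,0,0,0],[1.8,-4.5,0,0,0,0],[1.8,-4.5,0,0,0,0]]' 1; python3 -m handwheel '[[1.8,-4.5,-1,0,0,0],[1.8,-4.5,-2,0,0,0],[1.8,-4.5,-2,0,0,0],[1.8,-4.5,-2,0,0,0]]'; python3 -c "
from h import *
to(475.5,13,60,np.pi/2-.187)"
```

```text
time_s: 0.9
ee_pos: [395.9, 203.4, 219.5]
orientation: [-1.568, 0.132, -0.13]
ft_force: [0.9, 0.2, -0.2]
finger_gap: 87.3
time_s: 1.3
ee_pos: [466.4, 28.0, 155.1]
orientation: [-1.566, 0.126, -0.135]
ft_force: [1.3, 0.5, -0.6]
finger_gap: 88.1
t 1.3 pos [466.4  28.  155.1] jaw 1.404 down [ 0.006  0.    -1.   ] gap 88.1 F [ 1.26  0.53 -0.64] q6 -1.37
shift cm [ 0.91 -1.5  -9.51] turn [-0.     0.006 -0.02 ]
shift cm [ 0.91 -1.5  -9.51] turn [-0.009 -0.     3.121]
```

```bash
python3 -m handwheel '[[0.5,-1,-4,0,0.003,-0.02],[0.4,-0.5,-4,0,0.003,0],[0,0,-1.5,0,0,0],[0,0,0,0,0,0]]'; python3 - <<'E'
from h import *
to(475.5,13,14,np.pi/2-.187)
cv2.imwrite("pics/a.png",cv2.resize(grab_frame("side")[180:380,260:540],None,fx=2,fy=2))
E
```

```text
time_s: 1.7
ee_pos: [476.9, 6.0, 55.0]
orientation: [-1.566, 0.155, -0.154]
ft_force: [0.3, 0.2, -0.3]
finger_gap: 87.9
t 1.7 pos [476.9   6.   55. ] jaw 1.374 down [-0. -0. -1.] gap 87.9 F [ 0.32  0.18 -0.27] q6 -1.39
shift cm [-0.14  0.7  -4.1 ] turn [ 0.   -0.    0.01]
shift cm [-0.14  0.7  -4.1 ] turn [-0.000e+00 -1.000e-03 -3.132e+00]
```

View pics/a.png

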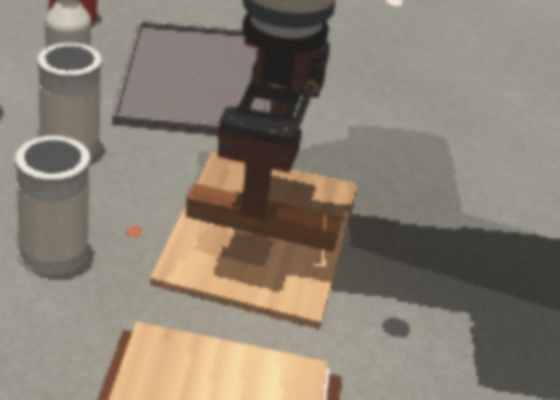

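The open fingers straddle the batten at its middle, around (262,215) in the crop, with the jaws across it. Next I go down and grip.

```bash
python3 -m handwheel '[[-0.1,0.7,-1,0,0,0.01],[0,0,-1.5,0,0,0],[0,0,-1.2,0,0,0],[0,0,-0.3,0,0,0],[0,0,0,0,0,0]]' && python3 -c "
from h import *
to(475.5,13,14,np.pi/2-.187)" && python3 -m handwheel '[[0,0,0,0,0,0],[0,0,0,0,0,0],[0,0,0,0,0,0],[0,0,0,0,0,0],[0,0,0,0,0,0],[0,0,0,0,0,0]]' 0;  python3 -c "
from h import *
to(475.5,13,14,np.pi/2-.187)"
```

```text
time_s: 2.25
ee_pos: [478.8, 15.9, 17.3]
orientation: [-1.565, 0.137, -0.149]
ft_force: [-0.2, 0.5, -0.6]
finger_gap: 87.8
t 2.25 pos [478.8  15.9  17.3] jaw 1.389 down [ 0.008 -0.    -1.   ] gap 87.8 F [-0.2   0.52 -0.64] q6 -1.38
shift cm [-0.33 -0.29 -0.33] turn [ 0.     0.008 -0.005]
shift cm [-0.33 -0.29 -0.33] turn [-0.012  0.     3.137]
time_s: 2.85
ee_pos: [480.1, 16.1, 19.3]
orientation: [-1.565, 0.134, -0.152]
ft_force: [0.7, 0.3, -0.0]
finger_gap: 43.0
t 2.85 pos [480.1  16.1  19.3] jaw 1.389 down [ 0.011 -0.    -1.   ] gap 43.0 F [ 0.72  0.31 -0.02] q6 -1.38
shift cm [-0.46 -0.31 -0.53] turn [ 0.     0.011 -0.005]
shift cm [-0.46 -0.31 -0.53] turn [-0.018  0.     3.136]
```

```bash
python3 -m handwheel '[[-0.4,-0.2,-0.5,0,0.01,-0.005],[0,0,0,0,0,0],[0,0,0,0,0,0],[0,0,0,0,0,0],[0,0,0,0,0,0]]' 0;  python3 -c "
from h import *
to(475.5,13,14,np.pi/2-.187)"
```

```text
time_s: 3.35
ee_pos: [475.8, 13.9, 14.1]
orientation: [-1.566, 0.147, -0.148]
ft_force: [-0.1, 0.4, 1.9]
finger_gap: 25.8
t 3.35 pos [475.8  13.9  14.1] jaw 1.383 down [ 0.  0. -1.] gap 25.8 F [-0.09  0.43  1.9 ] q6 -1.38
shift cm [-0.03 -0.09 -0.01] turn [-0.     0.     0.001]
shift cm [-0.03 -0.09 -0.01] turn [ 1.000e-03  0.000e+00 -3.141e+00]
```

```bash
python3 -m handwheel '[[0,0,1,0,0,0],[0,0,2,0,0,0],[0,0,3,0,0,0],[0,0,3,0,0,0],[0,0,0,0,0,0],[0,0,0,0,0,0]]' && python3 -c "
from h import *
to(509.5,307.5,90,np.pi/2-.107)"
```

```text
time_s: 3.95
ee_pos: [472.5, 13.7, 106.8]
orientation: [-1.566, 0.152, -0.143]
ft_force: [-0.2, 0.2, -3.5]
finger_gap: 25.6
t 3.95 pos [472.5  13.7 106.8] jaw 1.383 down [-0.005 -0.    -1.   ] gap 25.6 F [-0.18  0.24 -3.46] q6 -1.38
shift cm [ 3.7  29.38 -1.68] turn [ 0.    -0.005  0.081]
shift cm [ 3.7  29.38 -1.68] turn [-8.000e-03 -1.000e-03 -3.061e+00]
```

Weight is 3.5 N, which fits the 350 g board. Now I carry it over the pile.

```bash
python3 -m handwheel '[[0.4,2,0,0,-0.005,0],[0.5,4,0,0,0,0.02],[0.5,4.5,0,0,0,0.02],[0.6,4.5,0,0,0,0.02],[0.6,4.5,0,0,0,0.02],[0.5,4,0,0,0,0],[0.4,2,0,0,0,0],[0,0,0,0,0,0]]' && python3 -c "
from h import *
to(509.5,307.5,70,np.pi/2-.107)
np.save('pics/t1.npy',grab_frame('top'))"
```

```text
time_s: 4.75
ee_pos: [501.1, 276.1, 95.3]
orientation: [-1.576, 0.096, -0.074]
ft_force: [-0.1, -0.3, -3.4]
finger_gap: 25.8
t 4.75 pos [501.1 276.1  95.3] jaw 1.463 down [-0.015 -0.006 -1.   ] gap 25.8 F [-0.13 -0.27 -3.45] q6 -0.98
shift cm [ 0.84  3.14 -2.53] turn [ 0.006 -0.015  0.001]
shift cm [ 0.84  3.14 -2.53] turn [-0.023 -0.009 -3.14 ]
```

```bash
python3 -m handwheel '[[0.4,1.6,-0.5,0.006,-0.015,0],[0.4,1.5,-1,0,0,0],[0,0,-0.7,0,0,0],[0,0,0,0,0,0],[0,0,0,0,0,0]]' && python3 - <<'E'
from h import *
np.set_printoptions(precision=1,suppress=True)
to(509.5,307.5,70,np.pi/2-.107)
f=grab_frame("top");cv2.imwrite("pics/b.png",cv2.resize(f[220:360,60:260],None,fx=3,fy=3))
E
```

```text
time_s: 5.3
ee_pos: [506.4, 303.3, 67.4]
orientation: [-1.574, 0.092, -0.082]
ft_force: [0.5, -0.1, -2.9]
finger_gap: 25.9
t 5.3 pos [506.4 303.3  67.4] jaw 1.46 down [-0. -0. -1.] gap 25.9 F [ 0.6 -0.1 -2.9] q6 -0.94
shift cm [0.3 0.4 0.3] turn [ 0. -0.  0.]
shift cm [0.3 0.4 0.3] turn [-0.  -0.  -3.1]
```

View pics/b.png

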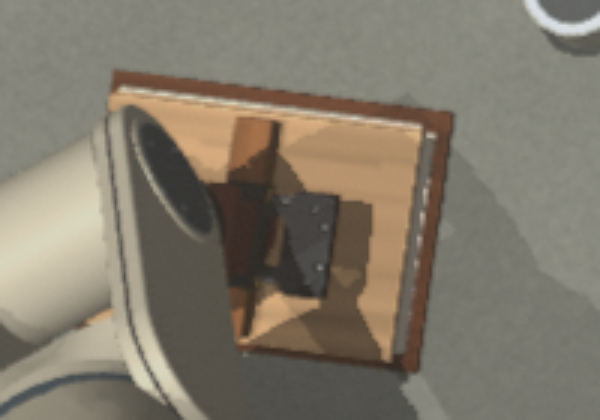

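The board is parallel to the press base and centred to a few mm, with its corners at about (120,95), (425,125) and (395,360) in the crop. Next I lower it and feel for the pile.

```bash
python3 -m handwheel '[[0.3,0.4,-0.3,0,0,0],[0,0,-0.3,0,0,0],[0,0,-0.1,0,0,0]]'|egrep 'pos|force'; for i in 1; do python3 -m handwheel '[[0,0,-0.2,0,0,0],[0,0,-0.1,0,0,0]]'|egrep 'pos|force';  python3 -m handwheel '[[0,0,-0.2,0,0,0]]'|egrep 'pos|force'; done
```

```text
ee_pos: [510.1, 306.6, 60.8]
ft_force: [0.0, -1.3, -3.7]
ee_pos: [510.3, 306.6, 57.8]
ft_force: [0.3, -0.2, -4.4]
ee_pos: [510.4, 306.6, 55.9]
ft_force: [0.2, -0.5, -3.4]
```

```bash
python3 -m handwheel '[[0,0,-0.15,0,0,0]]'|egrep 'pos|force'; python3 -m handwheel '[[0,0,-0.15,0,0,0]]'|egrep 'pos|force';python3 -m handwheel '[[0,0,-0.1,0,0,0]]'|egrep 'pos|force'
```

```text
ee_pos: [510.3, 306.6, 54.2]
ft_force: [0.6, -0.1, -3.9]
ee_pos: [510.3, 306.6, 52.6]
ft_force: [0.3, 0.1, -3.2]
ee_pos: [510.2, 306.5, 51.4]
ft_force: [-0.1, 0.2, -3.5]
```

```bash
python3 -m handwheel '[[0,0,-0.15,0,0,0]]'|egrep 'pos|force'; python3 -m handwheel '[[0,0,-0.15,0,0,0]]'|egrep 'pos|force';python3 -m handwheel '[[0,0,-0.1,0,0,0]]'|egrep 'pos|force'
```

```text
ee_pos: [510.3, 306.6, 49.9]
ft_force: [-1.7, -1.3, 0.5]
ee_pos: [510.2, 306.5, 49.3]
ft_force: [-8.4, -5.2, 23.8]
ee_pos: [510.2, 306.5, 49.4]
ft_force: [-4.6, -2.0, 7.3]
```

```bash
python3 -m handwheel '[[0,0,0,0,0,0],[0,0,0,0,0,0],[0,0,0,0,0,0],[0,0,0,0,0,0],[0,0,0.2,0,0,0],[0,0,2,0,0,0],[0,0,4,0,0,0],[0,0,4,0,0,0]]' 1; python3 -m handwheel '[[0,0,3,0,0,0],[0,-2,3,0,0,0],[2,-4,0,0,0,0],[3,-4,0,0,0,0],[3,-4,0,0,0,0],[3,-4,0,0,0,0],[2,-3,0,0,0,0],[1,-1,0,0,0,0]]'; python3 - <<'E'
from h import *
np.set_printoptions(precision=1,suppress=True)
for y in(0,-.1,.1):to(672,77,56,y)
f=grab_frame("top");cv2.imwrite("pics/c.png",f)
E
```

```text
time_s: 7.35
ee_pos: [507.6, 305.0, 149.5]
orientation: [-1.578, 0.099, -0.079]
ft_force: [0.2, 0.4, 0.6]
finger_gap: 85.7
time_s: 8.15
ee_pos: [652.8, 81.6, 221.4]
orientation: [-1.572, 0.083, -0.084]
ft_force: [0.2, -0.8, 0.4]
finger_gap: 87.8
t 8.15 pos [652.8  81.6 221.4] jaw 1.464 down [ 0. -0. -1.] gap 87.8 F [ 0.2 -0.8  0.4] q6 -1.36
shift cm [  1.9  -0.5 -16.5] turn [ 0.  -0.  -1.5]
shift cm [  1.9  -0.5 -16.5] turn [0.  0.  1.7]
t 8.15 pos [652.8  81.6 221.4] jaw 1.464 down [ 0. -0. -1.] gap 87.8 F [ 0.2 -0.8  0.4] q6 -1.36
shift cm [  1.9  -0.5 -16.5] turn [ 0.  -0.  -1.6]
shift cm [  1.9  -0.5 -16.5] turn [0.  0.  1.6]
t 8.15 pos [652.8  81.6 221.4] jaw 1.464 down [ 0. -0. -1.] gap 87.8 F [ 0.2 -0.8  0.4] q6 -1.36
shift cm [  1.9  -0.5 -16.5] turn [ 0.  -0.  -1.4]
shift cm [  1.9  -0.5 -16.5] turn [0.  0.  1.8]
```

View pics/c.png

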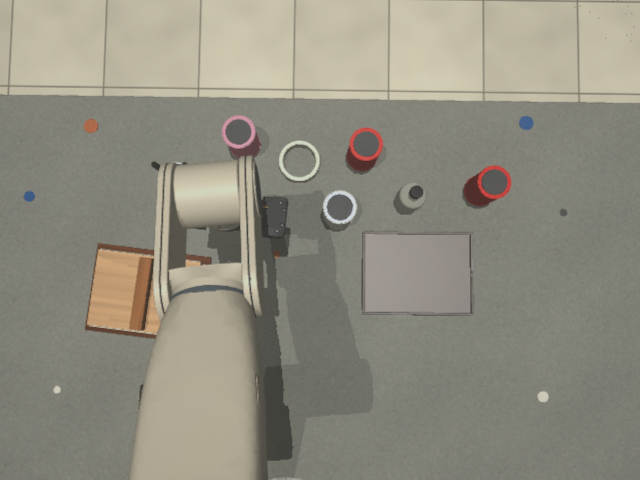

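The board lies parallel on the pile, with its batten at about (141,293) px, and it has been let go. The tins, tape and cup have not moved. The wrist passes over the cup, so I check the side view before going low.

```bash
python3 -m handwheel '[[1,-0.3,-3,0,0,0],[0.9,-0.2,-4,0,0,0],[0,0,-2,0,0,0],[0,0,0,0,0,0],[0,0,0,0,0,0]]'; python3 - <<'E'
from h import *
np.set_printoptions(precision=2,suppress=True)
to(672,77,56,1.464)
f=grab_frame("side");cv2.imwrite("pics/d.png",f)
E
```

```text
time_s: 8.7
ee_pos: [671.9, 81.0, 130.1]
orientation: [-1.57, 0.081, -0.085]
ft_force: [0.8, 0.2, 0.0]
finger_gap: 87.9
t 8.7 pos [671.9  81.  130.1] jaw 1.465 down [ 0. -0. -1.] gap 87.9 F [0.8  0.25 0.02] q6 -1.36
shift cm [ 0.01 -0.4  -7.41] turn [ 0.  0. -0.]
shift cm [ 0.01 -0.4  -7.41] turn [-0.    0.    3.14]
```

View pics/d.png

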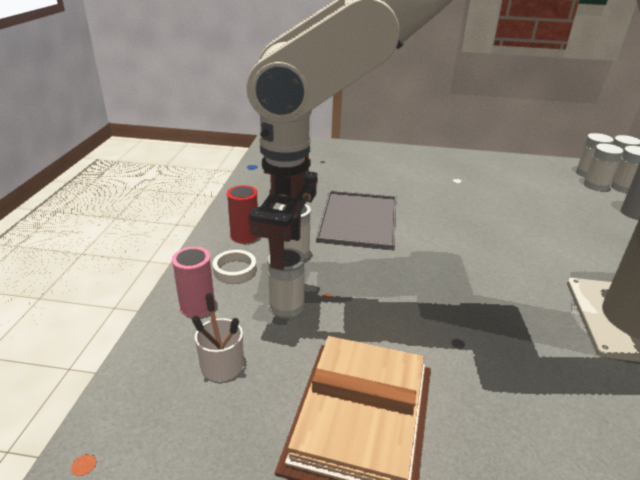

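The wrist at about (290,90) is well above everything. The fingers sit centred over tin A at (286,262), and the board lies flat on the pile. I go down and grip.

```bash
python3 -m handwheel '[[0,-0.4,-1,0,0,0],[0,0,-2,0,0,0],[0,0,-2.5,0,0,0],[0,0,-1.2,0,0,0],[0,0,0,0,0,0],[0,0,0,0,0,0]]' && python3 -c "
from h import *
to(672,77,56,1.464)" && python3 -m handwheel '[[0,0,0,0,0,0],[0,0,0,0,0,0],[0,0,0,0,0,0],[0,0,0,0,0,0]]' 0;  python3 -c "
from h import *
to(672,77,56)"
```

```text
time_s: 9.35
ee_pos: [675.1, 78.5, 67.9]
orientation: [-1.568, 0.071, -0.093]
ft_force: [0.1, -0.2, 0.3]
finger_gap: 87.8
t 9.35 pos [675.1  78.5  67.9] jaw 1.467 down [ 0.014  0.001 -1.   ] gap 87.8 F [ 0.13 -0.22  0.34] q6 -1.37
shift cm [-0.31 -0.15 -1.19] turn [-0.001  0.014 -0.003]
shift cm [-0.31 -0.15 -1.19] turn [-2.200e-02 -1.000e-03  3.139e+00]
time_s: 9.75
ee_pos: [676.6, 77.7, 71.2]
orientation: [-1.569, 0.067, -0.095]
ft_force: [-0.2, -1.3, -6.2]
finger_gap: 65.7
t 9.75 pos [676.6  77.7  71.2] jaw 1.467 down [ 0.018 -0.    -1.   ] gap 65.7 F [-0.25 -1.25 -6.23] q6 -1.37
shift cm [-0.46 -0.07 -1.52]
```

```bash
python3 -m handwheel '[[0,0,1.5,0,0,0],[-0.3,0,2.5,0,0,0],[0,0,2.5,0,0,0],[0,0,1,0,0,0],[0,0,0,0,0,0],[0,0,0,0,0,0],[0,0,0,0,0,0],[0,0,0,0,0,0]]'; python3 -c "
from h import *
F=[]
for i in range(4):
    F.append(state()['ft_force'][2]);grab_frame('top')
print(np.round(F,2));to(672,77,150,1.464)"
```

```text
time_s: 10.55
ee_pos: [668.0, 78.0, 144.9]
orientation: [-1.569, 0.077, -0.086]
ft_force: [-0.4, 0.3, -7.4]
finger_gap: 66.1
[-7.37 -7.28 -6.82 -6.37]
t 10.75 pos [668.4  78.  145.4] jaw 1.467 down [ 0.007 -0.    -1.   ] gap 65.5 F [-0.95 -0.62 -7.07] q6 -1.37
shift cm [ 0.36 -0.1   0.46] turn [ 0.     0.007 -0.003]
shift cm [ 0.36 -0.1   0.46] turn [-0.011  0.     3.139]
```

```bash
python3 -m handwheel '[[-1,2,1,0,0.005,0],[-2,3,1,0,0,0],[-2.2,4.2,1,0,0,0],[-2.2,4.2,0.5,0,0,0],[-2.2,4.2,0,0,0,0],[-2.2,4.2,0,0,0,0],[-1.8,4,0,0,0,0],[-1,2,0,0,0,0]]'; python3 -m handwheel '[[0,0,0,0,0,0],[0,0,0,0,0,0]]';python3 -c "
from h import *
to(516.5,367.5,130,1.464)"
```

```text
time_s: 11.55
ee_pos: [518.7, 361.3, 180.9]
orientation: [-1.568, 0.085, -0.091]
ft_force: [0.1, 0.6, -7.3]
finger_gap: 65.6
time_s: 11.75
ee_pos: [516.6, 364.6, 180.7]
orientation: [-1.568, 0.081, -0.087]
ft_force: [-0.2, -0.3, -5.5]
finger_gap: 65.9
t 11.75 pos [516.6 364.6 180.7] jaw 1.464 down [ 0.004  0.001 -1.   ] gap 65.9 F [-0.17 -0.33 -5.51] q6 -0.87
shift cm [-0.01  0.29 -5.07] turn [-0.001  0.004  0.   ]
shift cm [-0.01  0.29 -5.07] turn [ 6.000e-03  2.000e-03 -3.142e+00]
```

```bash
python3 -m handwheel '[[0,0.3,-1,0,0.004,0],[0,0,-1.5,0,0,0],[0,0,-1.3,0,0,0],[0,0,-0.6,0,0,0],[0,0,-0.3,0,0,0],[0,0,0,0,0,0],[0,0,0,0,0,0],[0,0,0,0,0,0]]'|egrep 'pos|force|time'; python3 -c "
from h import *
F=[]
for i in range(6):
    F.append(state()['ft_force'][2]);grab_frame('top')
print(np.round(F,2),np.mean(F));to(516.5,367.5,130,1.464)"
```

```text
time_s: 12.55
ee_pos: [518.4, 363.0, 127.6]
ft_force: [-0.3, -0.0, -7.3]
[-7.33 -6.79 -6.58 -6.71 -6.97 -6.67] -6.842171491070924
t 12.85 pos [518.3 363.1 127.6] jaw 1.458 down [-0.003 -0.001 -1.   ] gap 65.9 F [ 0.26  0.06 -6.58] q6 -0.87
shift cm [-0.18  0.44  0.24] turn [ 0.001 -0.003  0.006]
shift cm [-0.18  0.44  0.24] turn [-4.000e-03 -2.000e-03 -3.136e+00]
```

```bash
python3 -m handwheel '[[0,0.3,-0.3,0,0,0],[0,0,-0.2,0,0,0]]'|egrep 'pos|force'; python3 -m handwheel '[[0,0,-0.2,0,0,0]]'|egrep 'pos|force';python3 -m handwheel '[[0,0,-0.15,0,0,0]]'|egrep 'pos|force';python3 -m handwheel '[[0,0,-0.15,0,0,0]]'|egrep 'pos|force'
```

```text
ee_pos: [518.6, 366.6, 122.9]
ft_force: [-0.4, -0.6, -6.6]
ee_pos: [518.5, 366.7, 120.7]
ft_force: [-1.7, -1.3, -7.0]
ee_pos: [518.4, 366.7, 118.9]
ft_force: [0.0, 0.0, -6.6]
ee_pos: [518.4, 366.7, 117.1]
ft_force: [0.4, 0.6, -7.1]
```

```bash
for i in 1; do python3 -m handwheel '[[0,0,-0.12,0,0,0]]'|egrep 'pos|force'; python3 -m handwheel '[[0,0,-0.12,0,0,0]]'|egrep 'pos|force';python3 -m handwheel '[[0,0,-0.12,0,0,0]]'|egrep 'pos|force'; done
```

```text
ee_pos: [518.4, 366.8, 116.8]
ft_force: [-4.9, -4.1, 12.8]
ee_pos: [518.4, 366.8, 116.8]
ft_force: [-3.1, -3.1, 6.3]
ee_pos: [518.5, 366.7, 116.9]
ft_force: [-3.8, -2.7, 4.9]
```

Contact at TCP 117, as expected. I release and move on toward tin B.

```bash
python3 -m handwheel '[[0,0,0,0,0,0],[0,0,0,0,0,0],[0,0,0,0,0,0],[0,0,0,0,0,0],[0,0,0,0,0,0],[0,0,2,0,0,0],[0,0,4,0,0,0],[0,0,4,0,0,0]]' 1; python3 -m handwheel '[[0,-2,3,0,0,0],[1,-4,0,0,0,0],[2,-4.5,0,0,0,0],[2,-4.5,0,0,0,0],[2,-4.5,0,0,0,0],[2,-4.5,0,0,0,0],[2,-4.5,0,0,0,0],[1.5,-4.5,0,0,0,0]]'; python3 -m handwheel '[[1.5,-4,0,0,0,0],[1,-4,0,0,0,0],[0.5,-3,-1,0,0,0],[0.5,-2,-2,0,0,0],[0,0,-1,0,0,0]]';  python3 -c "
from h import *
to(690.5,-101.7,135,1.464)"
```

```text
time_s: 14.45
ee_pos: [517.6, 366.0, 214.8]
orientation: [-1.573, 0.093, -0.083]
ft_force: [0.4, 0.5, 0.7]
finger_gap: 88.0
time_s: 15.25
ee_pos: [646.8, 34.2, 255.1]
orientation: [-1.564, 0.073, -0.086]
ft_force: [1.8, -0.3, -0.3]
finger_gap: 88.2
time_s: 15.75
ee_pos: [685.6, -108.8, 215.5]
orientation: [-1.566, 0.074, -0.097]
ft_force: [0.2, 0.2, -0.8]
finger_gap: 87.9
t 15.75 pos [ 685.6 -108.8  215.5] jaw 1.462 down [ 0.015  0.003 -1.   ] gap 87.9 F [ 0.2   0.23 -0.77] q6 -1.64
shift cm [ 0.49  0.71 -8.05] turn [-0.003  0.015  0.002]
shift cm [ 0.49  0.71 -8.05] turn [ 0.023  0.004 -3.14 ]
```

```bash
python3 -m handwheel '[[0.3,0.5,-3,-0.003,0.015,0],[0.2,0.2,-3,0,0,0],[0,0,-1.5,0,0,0],[0,0,0,0,0,0],[0,0,0,0,0,0]]' | egrep pos;  python3 - <<'E'
from h import *
np.set_printoptions(precision=2,suppress=True)
to(690.5,-101.7,68,1.464)
cv2.imwrite("pics/e.png",grab_frame("side"))
E
```

```text
ee_pos: [690.0, -99.4, 137.8]
t 16.25 pos [690.  -99.4 137.8] jaw 1.462 down [-0.  0. -1.] gap 87.9 F [0.33 0.3  0.17] q6 -1.62
shift cm [ 0.05 -0.23 -6.98] turn [-0. -0.  0.]
shift cm [ 0.05 -0.23 -6.98] turn [-0.    0.   -3.14]
```

View pics/e.png

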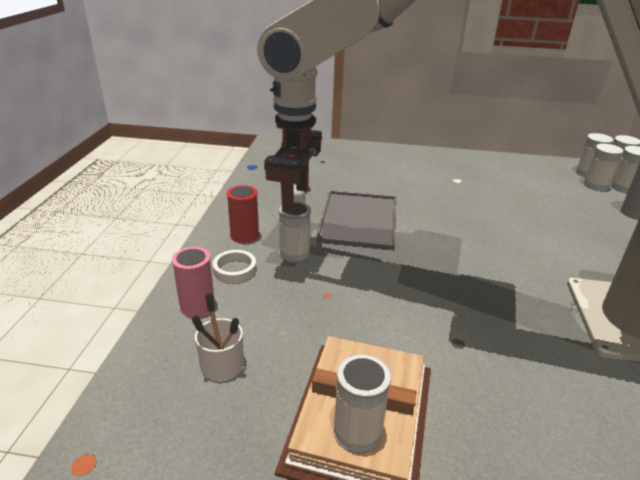

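Tin A stands upright on the board's near half, with its lid at (363,376), and the gripper is centred over tin B at (295,210).

```bash
python3 -m handwheel '[[0,-0.2,-1,0,0,0],[0,0,-2,0,0,0],[0,0,-2.4,0,0,0],[0,0,-1,0,0,0],[0,0,-0.3,0,0,0],[0,0,0,0,0,0]]' && python3 -c "
from h import *
to(690.5,-101.7,65,1.464)" && python3 -m handwheel '[[0,0,0,0,0,0],[0,0,0,0,0,0],[0,0,0,0,0,0],[0,0,0,0,0,0]]' 0;  python3 -c "
from h import *
to(690.5,-101.7,65)"
```

```text
time_s: 16.9
ee_pos: [694.2, -102.2, 75.3]
orientation: [-1.57, 0.077, -0.094]
ft_force: [-0.0, 0.7, 0.3]
finger_gap: 88.0
t 16.9 pos [ 694.2 -102.2   75.3] jaw 1.462 down [ 0.011 -0.001 -1.   ] gap 88.0 F [-0.03  0.71  0.33] q6 -1.63
shift cm [-0.37  0.05 -1.03] turn [0.001 0.011 0.002]
shift cm [-0.37  0.05 -1.03] turn [ 1.70e-02 -2.00e-03 -3.14e+00]
time_s: 17.3
ee_pos: [695.9, -102.7, 78.2]
orientation: [-1.571, 0.074, -0.097]
ft_force: [1.0, -0.7, -6.6]
finger_gap: 65.5
t 17.3 pos [ 695.9 -102.7   78.2] jaw 1.462 down [ 0.015 -0.002 -1.   ] gap 65.5 F [ 0.95 -0.73 -6.61] q6 -1.63
shift cm [-0.54  0.1  -1.32]
```

```bash
python3 -m handwheel '[[0,0,1.5,0,0,0],[-0.3,0,2.5,0,0,0],[0,0,2.5,0,0,0],[0,0,1.5,0,0,0],[0,0,0,0,0,0],[0,0,0,0,0,0],[0,0,0,0,0,0],[0,0,0,0,0,0]]'; python3 -c "
from h import *
F=[]
for i in range(8):
    F.append(state()['ft_force'][2]);grab_frame('top')
print(np.round(F,2),np.mean(F));to(561,-275,150,1.464)"
```

```text
time_s: 18.1
ee_pos: [686.2, -101.2, 155.9]
orientation: [-1.568, 0.085, -0.085]
ft_force: [-0.1, -0.6, -8.5]
finger_gap: 66.1
[-8.46 -8.63 -7.31 -7.74 -6.83 -7.9  -8.75 -8.47] -8.011274740282685
t 18.5 pos [ 686.9 -101.3  157. ] jaw 1.462 down [ 0.002  0.    -1.   ] gap 65.6 F [ 0.22 -0.05 -8.92] q6 -1.63
shift cm [-12.59 -17.37  -0.7 ] turn [-0.     0.002  0.002]
shift cm [-12.59 -17.37  -0.7 ] turn [ 3.00e-03  1.00e-03 -3.14e+00]
```

Tin B weighs about 8 N, roughly 815 g, so it is full as well. It goes on the board's other half.

```bash
python3 -m handwheel '[[-1,2,1.5,0,0,0],[-2,3,1.5,0,0,0],[-2.2,4.2,1,0,0,0],[-2.2,4.2,0.5,0,0,0],[-2.2,4.2,0,0,0,0],[-2.2,4.2,0,0,0,0],[-2,4,0,0,0,0],[-1.5,3,0,0,0,0]]'; python3 -m handwheel '[[-0.5,1,0,0,0,0],[0,0,0,0,0,0],[0,0,0,0,0,0]]';python3 -c "
from h import *
to(503.5,245.5,135,1.464)"
```

```text
time_s: 19.3
ee_pos: [531.0, 190.8, 205.5]
orientation: [-1.567, 0.084, -0.1]
ft_force: [0.2, -0.6, -7.5]
finger_gap: 65.7
time_s: 19.6
ee_pos: [524.1, 204.8, 206.7]
orientation: [-1.567, 0.078, -0.096]
ft_force: [0.5, -0.1, -6.9]
finger_gap: 65.6
t 19.6 pos [524.1 204.8 206.7] jaw 1.46 down [ 0.012  0.002 -1.   ] gap 65.6 F [ 0.48 -0.11 -6.91] q6 -1.11
shift cm [-2.06  4.07 -7.17] turn [-0.002  0.012  0.004]
shift cm [-2.06  4.07 -7.17] turn [ 1.800e-02  3.000e-03 -3.137e+00]
```

```bash
python3 -m handwheel '[[-0.7,1.4,0,0,0.012,0.004],[-0.7,1.4,0,0,0,0],[-0.6,1.1,-0.5,0,0,0],[0,0,-2,0,0,0],[0,0,-2,0,0,0],[0,0,-1,0,0,0],[0,0,0,0,0,0],[0,0,0,0,0,0]]'|egrep 'pos|force|time'; python3 -c "
from h import *
F=[]
for i in range(6):
    F.append(state()['ft_force'][2]);grab_frame('top')
print(np.round(F,2),np.mean(F));to(503.5,245.5,130,1.464)"
```

```text
time_s: 20.4
ee_pos: [504.6, 245.7, 149.8]
ft_force: [-0.6, -0.1, -8.3]
[-8.29 -8.55 -7.94 -8.63 -7.84 -7.55] -8.132830835619643
t 20.7 pos [505.  245.7 150.4] jaw 1.459 down [ 0.003  0.003 -1.   ] gap 65.9 F [-0.22  0.44 -7.85] q6 -1.03
shift cm [-0.15 -0.02 -2.04] turn [-0.003  0.003  0.005]
shift cm [-0.15 -0.02 -2.04] turn [ 0.004  0.005 -3.137]
```

```bash
python3 -m handwheel '[[0,0,-0.8,0,0,0],[0,0,-0.7,0,0,0],[0,0,-0.4,0,0,0],[0,0,0,0,0,0]]'|egrep 'pos|force'; python3 -m handwheel '[[0,0,-0.2,0,0,0],[0,0,-0.1,0,0,0]]'|egrep 'pos|force';python3 -m handwheel '[[0,0,-0.15,0,0,0]]'|egrep 'pos|force'
```

```text
ee_pos: [505.3, 245.6, 130.4]
ft_force: [-0.3, -0.8, -8.0]
ee_pos: [505.3, 245.6, 126.9]
ft_force: [0.3, -0.6, -8.2]
ee_pos: [505.4, 245.7, 125.4]
ft_force: [-0.0, 0.5, -7.8]
```

```bash
python3 -m handwheel '[[0,0,-0.12,0,0,0]]'|egrep 'pos|force'; python3 -m handwheel '[[0,0,-0.12,0,0,0]]'|egrep 'pos|force';python3 -m handwheel '[[0,0,-0.1,0,0,0]]'|egrep 'pos|force'
```

```text
ee_pos: [505.5, 245.7, 124.2]
ft_force: [0.0, 0.4, -8.6]
ee_pos: [505.5, 245.7, 123.5]
ft_force: [-5.1, -2.7, 9.9]
ee_pos: [505.6, 245.8, 123.5]
ft_force: [-4.9, -1.7, 7.6]
```

Contact at 123.5, as expected. I release, rise clear and look.

```bash
python3 -m handwheel '[[0,0,0,0,0,0],[0,0,0,0,0,0],[0,0,0,0,0,0],[0,0,0,0,0,0],[0,0,0,0,0,0],[0,0,2,0,0,0],[0,0,4,0,0,0],[0,0,4,0,0,0]]' 1; python3 -m handwheel '[[0,-2,4,0,0,0],[0,-4,3,0,0,0],[0,-4.5,0,0,0,0],[0,-4.5,0,0,0,0],[0,-4.5,0,0,0,0],[0,-4.5,0,0,0,0],[0,-2,0,0,0,0],[0,0,0,0,0,0]]'; python3 -m handwheel '[[0,0,0,0,0,0],[0,0,0,0,0,0],[0,0,0,0,0,0],[0,0,0,0,0,0]]'; python3 - <<'E'
from h import *
f,g=grab_frame("top"),grab_frame("side")
cv2.imwrite("pics/f.png",np.hstack([cv2.resize(f[90:360,60:360],(400,360)),cv2.resize(g[240:480,150:450],(400,360))]))
np.set_printoptions(precision=1,suppress=True)
for n,im in(("top",f),("side",g)):
    h=cv2.cvtColor(im,cv2.COLOR_BGR2HSV)
for p in((118,236),(170,260)):pass
E
```

```text
time_s: 22.5
ee_pos: [505.3, 245.6, 223.6]
orientation: [-1.567, 0.088, -0.089]
ft_force: [-0.5, -0.1, -0.1]
finger_gap: 87.9
time_s: 23.3
ee_pos: [507.8, -21.6, 305.0]
orientation: [-1.563, 0.071, -0.099]
ft_force: [-0.7, 0.5, -0.3]
finger_gap: 87.7
time_s: 23.7
ee_pos: [507.8, -19.1, 304.8]
orientation: [-1.562, 0.07, -0.097]
ft_force: [-0.1, -0.4, 0.7]
finger_gap: 87.7
```

View pics/f.png

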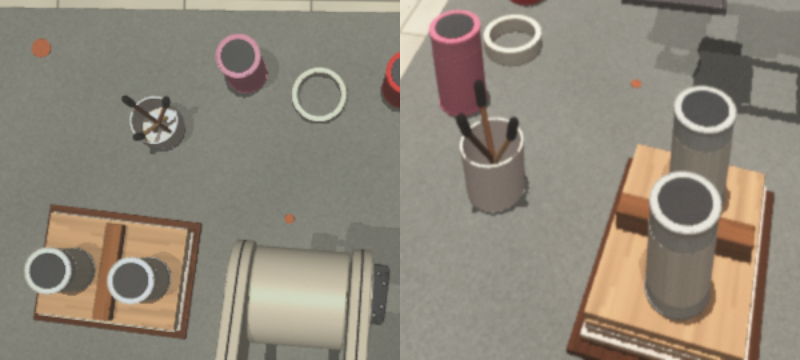

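Both tins stand upright on the board, one each side of the batten, with lids at about (48,270) and (132,280) in the left half of the picture. The board is square on the pile, the cup and tape have not moved, and the arm is clear.

```bash
python3 -c "
from bench import *
print(finish_job())"
```

```text
the job is handed in; nothing more can be done
None
```

The press board is on the pile with both tins standing on it, and the job was handed in at about 24 s of the 72 s allowed. The tray stays empty because both tins turned out to be full.

- **Board:** I lowered it until I felt the pile at about 36 mm; the cameras had suggested about 38 mm. The tool position at release put it within a few mm of the press centre, and it looked parallel to the base.
- **Tins:** The first weighed about 6.9 N (roughly 700 g) and the second about 8.1 N (roughly 825 g). Single force readings varied by about 1 N, but both averages are far above the 500 g limit. I set each one down by feel, one on either side of the batten.
- **Last checks:** The final top and side pictures show both tins upright and let go, the board flat and square, the cup and tape unmoved, and the arm clear. I judged these by eye and did not measure positions again. The bottle was outside the final crops, but nothing went near it.

While the fingers closed on each tin, the arm crept up several mm and tilted about 0.015 rad, so I gripped both higher than planned. No check failed, and the placing was not affected.

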